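Roll the spare tray roller to the fitting line

TASK

On the grey fitting board beside the sowing machine, roll the long thick roller across the board by pushing its side until it lies at rest centred over the solid line between the two red bearing blocks and parallel to that line. Roll it, never lifting it off the board; do not let its middle run past the dashed line beyond, and do not shift the thin roller or the short upright roller.

Things in the scene. Friction and masses are not known exactly. Their poses are not given: they have to be found in the camera images.
- roller: Long thick roller, the one to roll: aluminium cylinder, 44 mm diameter, 150 mm long, black end discs, 10 mm steel stubs on the ends; 0.25 to 0.5 kg. Origin at its centre, 22 mm above the board; y along its length, x and z turn as it rolls (z up at first). Lies 110-180 mm before the line, nearly parallel to it. Pushed below 0.1 m/s, it stops within some mm.
- full_line (a point): Middle of the solid black line (4 x 260 mm), on top of the fixed grey board (480 x 340 x 6 mm). x: level, the way to roll; y: along the line; z: up. Board reaches 320 mm before it, 160 mm beyond. A parallel dashed line lies 40 mm beyond (+x). At each end of the line a fixed red block, 30 mm high, 50 mm along x, inner face 140 mm from here.
- thin_roller: Thin roller, a bystander: aluminium cylinder, 20 mm diameter, 150 mm long, lying on the board about 115 mm beyond the solid line, roughly parallel to it. Origin at its centre, y along its length. Leave it where it is.
- short_roller: Short roller, a bystander: 44 mm diameter, 60 mm tall plus a 10 mm stub, standing upright at one of the board's two corners on the side the thick roller comes from, about 275 mm before the line, 125 mm to one side; a loose steel collar (42 mm wide, 14 mm high) lies at the other. Origin at its foot's centre. Leave it.
There are look-alikes about, which are no part of the job. What is shaped like the roller but green or orange is not meant.

How it is judged:
By the outcome, as a careful person would: the job done as asked, in the order asked, and still so for the second after the job is handed in, with the robot touching nothing.
It also fails if it takes over 38 s, if anything falls off the work surface, if the arm or the gripper's body presses on something with over 40 N, if the wrist force passes 120 N, or if a joint passes its speed limit or range.

ROBOT

A 6-joint arm with a two-finger parallel gripper is mounted at the origin on the work surface. World frame = base frame: x ahead of the robot, y to its left, z up, the work surface at z = 0. Lengths are in m, angles in rad, forces in N, time in s.
With the tool pointing down it reaches from about 0.275 to 0.725 m from the base axis. Payload 15.9 kg.
Tool frame: the origin (TCP) lies on the centre line of the jaws, within the pads' length; the fingertips stand 8 mm ahead of it and the grasp point (between the pads) lies 11 mm behind it; z points along the fingers, x is the direction in which the jaws open and shut, and the axes are right-handed (so a half turn about z gives the same grasp; the last joint's range is limited). The gripper opens to 85 mm and grips with 20 to 120 N. Pads are 22 mm wide; open, the fingers measure 114 mm over their backs; the gripper's body (76 mm by 85 mm) begins 54 mm behind the grasp point. The pads swing forward as they close: fully open they stand 13 mm farther back than shut.
Start: joints at [-1.284, 0.213, -0.034, 1.323, 0, 1.571], TCP at [0.141, -0.48, 0.239] pointing down, gripper open.
Joint ranges: [-2.98, 2.98], [-0.74, 1.72], [-1.14, 1.35], [-2.1, 2.04], [-1.57, 1.44], [-3.14, 3.14]. Speed limits (rad/s): [1.89, 1.89, 2.39, 2.57, 3.14, 3.14].

INTERFACE

Orientations are given as a unit quaternion [w, x, y, z].
In Python, from workcell import get_obs, get_image, ticket gives the robot as it stands.
- The arm moves only by the shell command python3 -m pendant 'ROWS' [FORCE]. ROWS is JSON, one flat list of numbers, 7 for each row, row after row: the shift along the tool's x, y, z in cm, then the turn, a rotation vector about the tool's x, y, z in rad, then the opening, from 0 (shut) to 1 (fully open). A call has 1 to 12 rows; each row is the pose to reach, as a shift and turn from the pose measured when the call began, along the tool's axes at that moment; what a row does not reach only later rows make up. A row lasts 1/12 s, in which the tool goes at most 41.7 mm and 7.16 degrees, less where a joint would pass 70% of its speed; a pose out of reach is approached as far as the arm can. A call with a gripper value outside its range is refused whole. The fingers move at their own pace and stop on an object; FORCE is the grip in N (left out, the last holds). Time passes only in rows, so rows that repeat a pose let the fingers close. It gives the time, the measured TCP pose, the force and the opening at its end, in the units of the state.
- get_obs(): the state, without advancing time (a new reading comes with each control period).
- get_image(name): name is "side" or "top"; returns a dict with "color" (420x560x3 uint8, blue, green, red), "vfov" (degrees; the focal length in pixels is half the picture's height over the tangent of half this angle, whatever the lens; pixels are square), "cx", "cy" (the principal point, pixels), "pose" (4x4, takes a point from camera to world coordinates). Camera axes: x right, y down, z forward; pixel columns grow to the right and rows downward; lengths in m; the calibration is good to about 2 mm. A picture is of the moment at which its call begins. There is no depth.
- ticket.hand_in(): hands the job in, once; it reports no verdict.
The state is a dict: "time_s": time; "qpos": joint angles; "joint_velocities": joint speeds; "joint_efforts": joint torques, N m; "tool_pos": TCP position; "orientation": TCP orientation; "wrist_force": force on the tool from outside, world axes, zero at the start; "moment": the same for the moment, N m; "width": finger opening in m.
Only numpy, scipy, OpenCV 4.12 (cv2) and the standard library are available. Lean on these libraries where they do the work, as an engineer would, in place of code of your own. Each camera call takes 0.05 s, during which the arm holds its last target. There are 200 camera calls.

## Working session

There is one attempt and no reset: what is moved stays moved. The work goes in short steps, Python scripts to look and compute and a shell command to move; the robot and the scene stay as the last step left them, time stands still between calls to the robot, and variables do not carry over. Pictures are saved under pics/ and viewed, about 8 in all and at most 12, crops included, and the job is handed in when it is done.

```bash
ls; mkdir -p pics; python3 - <<'E'
from workcell import get_obs,get_image
import cv2,numpy as np
o=get_obs();print(o)
for n in("side","top"):
    d=get_image(n);cv2.imwrite(f"pics/{n}0.png",d["color"]);np.savez(f"pics/{n}0.npz",**d)
    print(n,d["vfov"],d["cx"],d["cy"],np.round(d["pose"],4).tolist(),[k for k in d])
E
```

```text
pics
{'time_s': 0.0, 'qpos': array([-1.28396154e+00,  2.13359782e-01, -3.50819128e-02,  1.32351025e+00,
        1.04500443e-06,  1.57084521e+00]), 'joint_velocities': array([ 0.00092321, -0.0013207 , -0.00182728, -0.00032354,  0.00113464,
        0.00017047]), 'joint_efforts': array([-7.34571397e-03, -6.86144614e+01,  4.87119699e+01,  1.72270514e-02,
       -5.06236065e-04,  3.06649349e-05]), 'tool_pos': array([ 0.1413607, -0.4792381,  0.2388053]), 'orientation': array([-3.46388531e-04,  8.00896509e-01, -5.98802512e-01, -4.62468185e-04]), 'wrist_force': array([0.05705036, 0.52482708, 0.44308593]), 'moment': array([-0.01044907, -0.02188707,  0.03837308]), 'width': 0.08538032322936781}
side 42.067958942016794 273.23224959195693 215.9001799066404 [[-0.9248, -0.2327, 0.3009, 0.0465], [-0.3801, 0.5364, -0.7535, 1.0798], [0.014, -0.8112, -0.5846, 0.883], [0.0, 0.0, 0.0, 1.0]] ['color', 'vfov', 'cx', 'cy', 'pose']
top 55.68508191992512 276.7407390009797 205.08551128497948 [[0.0071, -0.9982, 0.0591, 0.3779], [-0.9997, -0.0085, -0.0235, 0.0349], [0.024, -0.0589, -0.998, 1.1369], [0.0, 0.0, 0.0, 1.0]] ['color', 'vfov', 'cx', 'cy', 'pose']
```

View pics/top0.png

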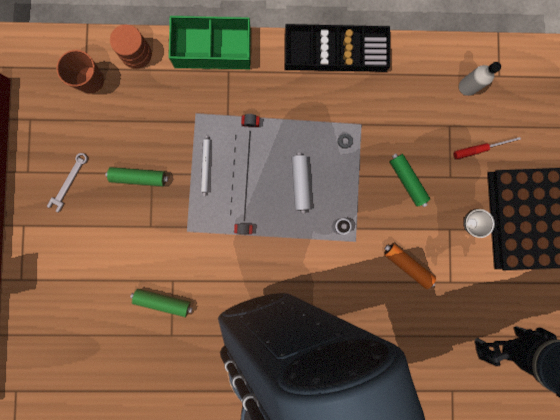

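View pics/side0.png

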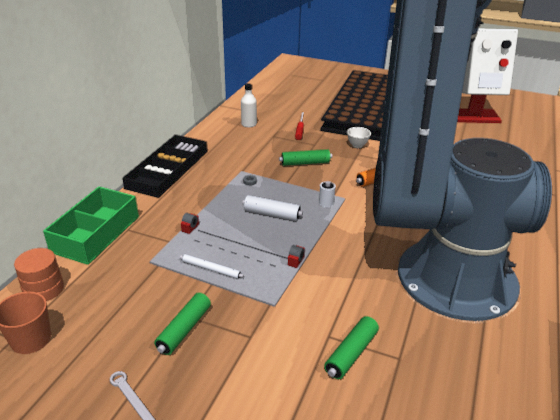

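```bash
cat > h.py <<'E'
import cv2,numpy as np
def load(n,k): return dict(np.load(f"pics/{n}{k}.npz"))
def snap(n,k):
    from workcell import get_image
    d=get_image(n);cv2.imwrite(f"pics/{n}{k}.png",d["color"]);np.savez(f"pics/{n}{k}.npz",**d);return d
def f(d): return d["color"].shape[0]/2/np.tan(np.radians(float(d["vfov"]))/2)
def ray(d,p):
    p=np.atleast_2d(np.asarray(p,float));c=np.c_[(p[:,0]-d["cx"])/f(d),(p[:,1]-d["cy"])/f(d),np.ones(len(p))]
    return c@d["pose"][:3,:3].T
def onz(d,p,z):
    r=ray(d,p);o=d["pose"][:3,3];return o+r*((z-o[2])/r[:,2])[:,None]
def proj(d,X):
    c=(np.atleast_2d(X)-d["pose"][:3,3])@d["pose"][:3,:3];return np.c_[c[:,0]/c[:,2]*f(d)+d["cx"],c[:,1]/c[:,2]*f(d)+d["cy"]]
E
python3 - <<'E'
from h import *
t=load("top",0);s=load("side",0)
a=cv2.resize(t["color"][105:250,180:370],None,fx=4,fy=4,interpolation=cv2.INTER_NEAREST)
cv2.imwrite("pics/crop_t.png",a)
b=cv2.resize(s["color"][165:300,150:350],None,fx=4,fy=4,interpolation=cv2.INTER_NEAREST)
cv2.imwrite("pics/crop_s.png",b)
g=cv2.cvtColor(t["color"],cv2.COLOR_BGR2GRAY)
for y in (140,160,175,190,210): print(y,g[y,195:325].tolist())
E
```

```text
140 [137, 133, 133, 136, 140, 140, 140, 138, 166, 196, 204, 202, 187, 152, 112, 72, 74, 130, 141, 141, 140, 141, 139, 143, 142, 140, 136, 137, 140, 136, 134, 136, 138, 135, 136, 135, 133, 134, 132, 137, 116, 131, 132, 130, 138, 135, 132, 133, 136, 136, 131, 132, 131, 113, 60, 101, 128, 131, 133, 133, 136, 129, 134, 133, 136, 134, 134, 134, 133, 136, 134, 134, 132, 134, 133, 135, 129, 132, 131, 119, 116, 118, 118, 121, 117, 114, 117, 117, 116, 118, 120, 117, 118, 118, 116, 113, 115, 120, 118, 119, 121, 115, 114, 117, 117, 118, 119, 116, 113, 116, 119, 117, 120, 119, 116, 118, 119, 121, 123, 117, 118, 120, 117, 115, 119, 119, 122, 121, 122, 121]
160 [133, 134, 133, 131, 133, 133, 136, 153, 193, 206, 159, 172, 155, 114, 77, 72, 80, 125, 131, 134, 132, 134, 136, 137, 139, 135, 137, 136, 136, 137, 134, 134, 131, 134, 137, 138, 137, 137, 112, 69, 121, 134, 135, 137, 133, 135, 131, 132, 129, 127, 130, 130, 99, 63, 123, 132, 136, 132, 134, 135, 137, 136, 134, 134, 132, 134, 137, 136, 137, 135, 136, 126, 121, 121, 116, 118, 119, 116, 116, 118, 120, 118, 118, 119, 120, 123, 120, 118, 117, 117,
[... 1430 characters left out ...]
3, 119, 113, 115, 116, 115, 114, 117, 114, 114, 115, 117]
210 [140, 135, 135, 137, 134, 133, 135, 140, 139, 138, 138, 138, 139, 140, 136, 142, 138, 141, 137, 138, 139, 140, 135, 137, 140, 137, 139, 140, 139, 136, 138, 136, 133, 136, 137, 92, 105, 134, 142, 139, 140, 139, 141, 140, 134, 136, 136, 141, 137, 91, 74, 113, 120, 121, 124, 118, 119, 118, 120, 121, 122, 121, 117, 117, 119, 118, 118, 122, 119, 120, 117, 117, 117, 118, 121, 120, 118, 120, 118, 116, 117, 119, 117, 115, 119, 119, 120, 117, 116, 116, 117, 119, 120, 122, 120, 116, 117, 117, 118, 120, 112, 108, 98, 88, 86, 70, 102, 122, 116, 96, 67, 58, 56, 62, 111, 118, 119, 117, 119, 117, 119, 122, 123, 120, 119, 119, 120, 115, 119, 117]
```

View pics/crop_t.png

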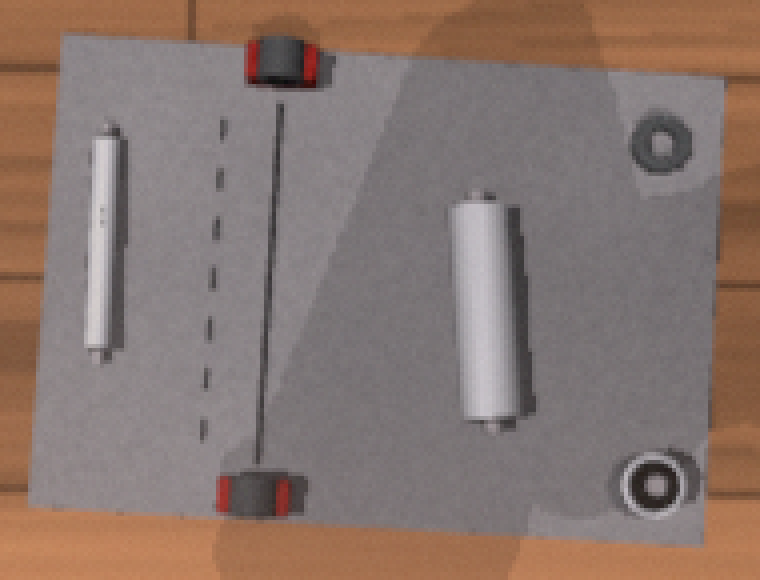

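View pics/crop_s.png

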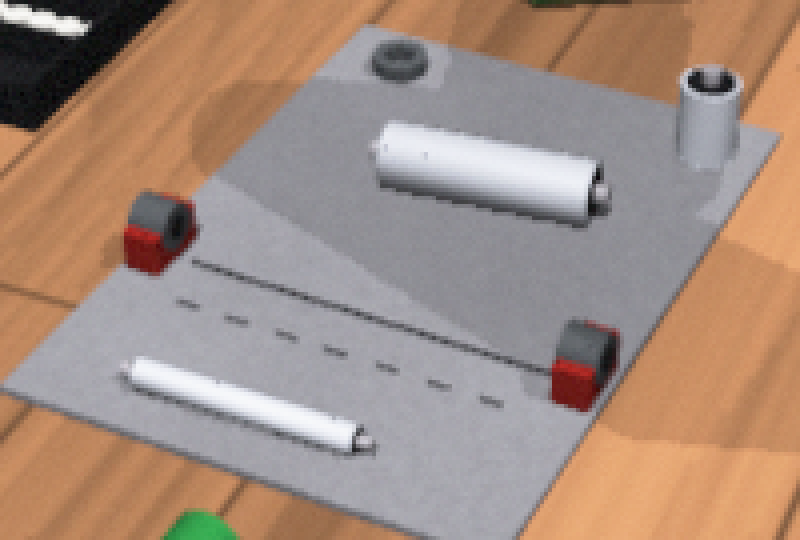

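```bash
cat >> h.py <<'E'
def sub(g,P,u,L,n=161):
    "profile of grey g through P along unit u, +-L px"
    t=np.linspace(-L,L,n);Q=(P+t[:,None]*u).astype(np.float32)
    return t,cv2.remap(g.astype(np.float32),Q[:,0].copy(),Q[:,1].copy(),cv2.INTER_LINEAR).ravel()
def line(d,A,B,L=5,n=60):
    "dark thin line A..B px: refined world end points, board top"
    g=cv2.cvtColor(d["color"],cv2.COLOR_BGR2GRAY);A,B=np.array(A,float),np.array(B,float)
    w=(B-A)/np.linalg.norm(B-A);u=np.array([-w[1],w[0]]);pts=[]
    for a in np.linspace(.06,.94,n):
        t,p=sub(g,A+a*(B-A),u,L);k=np.clip(np.median(p)-15-p,0,None)
        if k.sum()>0: pts.append(A+a*(B-A)+u*(k*t).sum()/k.sum())
    v=cv2.fitLine(np.float32(pts),cv2.DIST_HUBER,0,.01,.01).ravel();return v
def frame(d,A,B):
    v=line(d,A,B);W=onz(d,[v[2:]-40*v[:2],v[2:]+40*v[:2]],.006)
    e=W[1]-W[0];return W[0],e/np.linalg.norm(e)
E
python3 - <<'E'
from h import *
for n,A,B,reds in (("top",(250,131),(244.5,220),None),("side",(199,231),(287,257.5),None)):
    d=load(n,0);P,e=frame(d,A,B)
    print(n,"line pt",P,"dir",e,"ang",np.degrees(np.arctan2(e[1],e[0])))
    print(" ends",onz(d,[A,B],.006))
    c=d["color"].astype(int);g=c.mean(2)
    # roller: bright (>140 in shade) component
    box=((275,145),(325,225)) if n=="top" else ((240,190),(306,222))
    hsv=cv2.cvtColor(d["color"],cv2.COLOR_BGR2HSV)
    m=((hsv[...,2]>138)&(hsv[...,1]<60)).astype(np.uint8)
    k=np.zeros_like(m);k[box[0][1]:box[1][1],box[0][0]:box[1][0]]=1;m*=k
    cs,_=cv2.findContours(m,cv2.RETR_EXTERNAL,cv2.CHAIN_APPROX_NONE);q=max(cs,key=cv2.contourArea)
    r=cv2.minAreaRect(q);bp=cv2.boxPoints(r);print(" rect",r)
    W=onz(d,[r[0]],.028)[0];print(" roller c",W)
    i=np.argsort([np.linalg.norm(bp[j]-bp[(j+1)%4]) for j in range(4)])[:2]
    mids=[(bp[j]+bp[(j+1)%4])/2 for j in i];Wm=onz(d,mids,.028);print(" ends",Wm,np.linalg.norm(Wm[0]-Wm[1]))
    dv=Wm[1]-Wm[0];print(" ang",np.degrees(np.arctan2(dv[1],dv[0])))
    mr=((hsv[...,1]>150)&((hsv[...,0]<5)|(hsv[...,0]>174))&(hsv[...,2]>60)).astype(np.uint8)
    nn,_,st,ce=cv2.connectedComponentsWithStats(mr)
    print([(st[j].tolist()) for j in range(1,nn) if st[j][4]>10])
E
```

```text
top line pt [0.41771105 0.10021748 0.006     ] dir [ 0.99860717 -0.05276091  0.        ] ang -3.024381568662127
 ends [[0.65767479 0.08677541 0.006     ]
 [0.40161396 0.09952702 0.006     ]]
 rect ((299.7858581542969, 181.03860473632812), (56.188236236572266, 12.252382278442383), 86.90594482421875)
 roller c [ 0.51171333 -0.05545184  0.028     ]
 ends [[ 0.59121124 -0.0508725   0.028     ]
 [ 0.43286325 -0.05999386  0.028     ]] 0.15861048709196401
 ang -176.70321869356755
[[242, 116, 3, 9, 20], [256, 116, 3, 10, 29], [454, 143, 36, 16, 284], [235, 225, 2, 8, 16], [249, 225, 3, 9, 23]]
side line pt [0.63973286 0.08896608 0.006     ] dir [-0.99875109  0.04996265  0.        ] ang 177.13615859881014
 ends [[0.65166667 0.09034105 0.006     ]
 [0.39925097 0.09936834 0.006     ]]
 rect ((272.5, 205.5), (31.0, 65.0), 90.0)
 roller c [ 0.50703293 -0.0667182   0.028     ]
 ends [[ 0.4249009  -0.10243101  0.028     ]
 [ 0.5889252  -0.03110964  0.028     ]] 0.17885945879320864
 ang 23.50046437532795
[[500, 59, 8, 8, 47], [458, 95, 43, 28, 699], [295, 122, 9, 18, 110], [181, 221, 18, 12, 109], [288, 255, 12, 13, 114]]
```

Top view: the thick silver roller is at about (300,181). The solid line runs from (250,131) to (244.5,220), with the dashed line to its left, the thin roller at (206,166), the short upright roller at (344,226) and the collar at (345,141). The candidates were the silver roller on the board, the green rollers at (137,177), (161,303) and (410,180), and the orange one at (410,265). Only the silver 44 mm one on the board fits, and the crops confirm it. It lies about 152 mm before the line and is yawed about 6°. I'll push it with both open fingers side by side, which also squares it up.

```bash
python3 -m pendant '[-0.7,-1.4,0.3,0,0,-0.04,1, -2.2,-4.1,0.8,0,0,-0.12,1, -4.2,-8,1.5,0,0,-0.22,1, -6.2,-11.8,2.3,0,0,-0.33,1, -8.2,-15.6,3,0,0,-0.44,1, -10.2,-19.4,3.8,0,0,-0.55,1, -12.2,-23.2,4.5,0,0,-0.66,1, -14.2,-27,5.3,0,0,-0.77,1, -16.2,-30.8,6,0,0,-0.88,1, -18.2,-34.6,6.8,0,0,-0.99,1, -20.2,-38.4,7.5,0,0,-1.1,1, -21.8,-41.4,8.1,0,0,-1.16,1]'; cat >> h.py <<'E'
from scipy.spatial.transform import Rotation as R
def st():
    from workcell import get_obs
    o=get_obs();q=o["orientation"];M=R.from_quat(np.r_[q[1:],q[0]]);return o,M
def to(p,ang):
    "shift cm and rotvec in tool axes to TCP p, tool x at ang deg, z down"
    o,M=st();a=np.radians(ang);T=np.c_[[np.cos(a),np.sin(a),0],[np.sin(a),-np.cos(a),0],[0,0,-1]]
    return M.inv().apply(np.array(p)-o["tool_pos"])*100,(M.inv()*R.from_matrix(T)).as_rotvec()
E
python3 - <<'E'
from h import *
print(to((.5086,-.122,.15),-3.0)); print(to((.5086,-.122,.02),-3.0)); print(st()[0]["qpos"])
E
```

```text
time_s: 1.1
tool_pos: [0.47, -0.1587, 0.1595]
orientation: [-0.0, 0.998, -0.059, -0.0]
wrist_force: [0.7, -0.5, -0.0]
width: 0.0855
(array([ 3.40011286, -4.09353568,  0.95233957]), array([-0.00088762,  0.00052317, -0.06514044]))
(array([ 3.40728498, -4.08222619, 13.95233267]), array([-0.00088762,  0.00052317, -0.06514044]))
[-3.26025177e-01  2.34902707e-01 -2.10123489e-01  1.12648998e+00
  7.36904258e-04  1.36227121e+00]
```

```bash
python3 -m pendant '[1,-1.2,0.4,0,0,-0.02,1, 2.3,-2.7,0.9,0,0,-0.045,1, 3.2,-3.8,2,0,0,-0.06,1, 3.4,-4.1,4,0,0,-0.065,1, 3.4,-4.1,6,0,0,-0.065,1, 3.4,-4.1,8,0,0,-0.065,1, 3.4,-4.1,10,0,0,-0.065,1, 3.4,-4.1,11.5,0,0,-0.065,1, 3.4,-4.1,12.5,0,0,-0.065,1, 3.4,-4.1,13.2,0,0,-0.065,1, 3.4,-4.1,13.6,0,0,-0.065,1, 3.4,-4.1,13.6,0,0,-0.065,1]'; python3 - <<'E'
from h import *
print(to((.5086,-.122,.02),-3.0))
s=snap("side",1);snap("top",1)
a=s["color"][120:300,150:400];cv2.imwrite("pics/c1.png",cv2.resize(a,None,fx=3.2,fy=3.2,interpolation=cv2.INTER_CUBIC))
E
```

```text
time_s: 2.1
tool_pos: [0.5083, -0.1219, 0.0231]
orientation: [-0.001, 1.0, -0.026, -0.001]
wrist_force: [-0.1, 0.4, 0.2]
width: 0.0851
(array([0.03083575, 0.01223447, 0.30782271]), array([-0.00100503,  0.00109721, -0.00035981]))
```

View pics/c1.png

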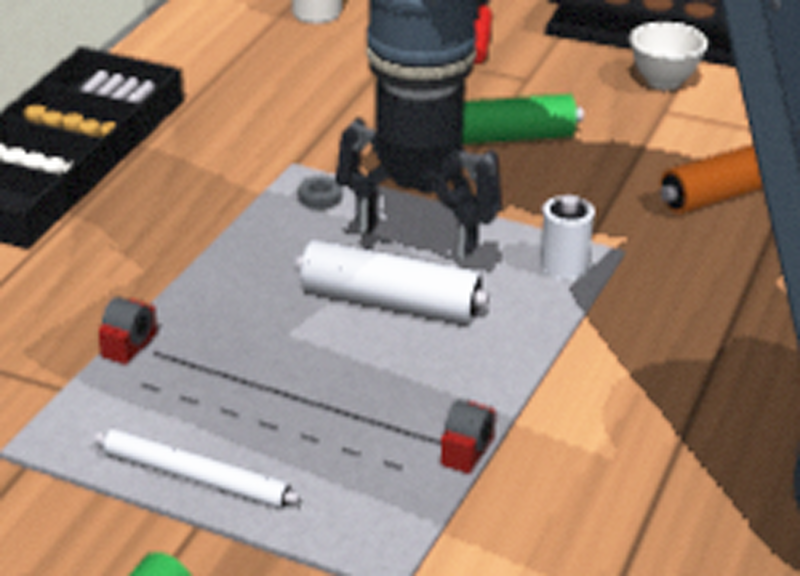

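```bash
python3 - <<'E'
from h import *
s=load("side",1)
for z in (.006,.015,.028,.04): print(z,[((proj(s,(x,-.12,z))-[150,120])*3.2).round(0).tolist() for x in (.558,.551,.458,.465)])
E
```

```text
0.006 [[[362.0, 250.0]], [[369.0, 252.0]], [[466.0, 275.0]], [[459.0, 273.0]]]
0.015 [[[362.0, 242.0]], [[369.0, 243.0]], [[467.0, 267.0]], [[459.0, 265.0]]]
0.028 [[[362.0, 229.0]], [[369.0, 231.0]], [[467.0, 255.0]], [[460.0, 253.0]]]
0.04 [[[362.0, 218.0]], [[369.0, 220.0]], [[468.0, 243.0]], [[460.0, 241.0]]]
```

The left fingertip, at about (368,247) in the crop, works out to z≈0.013. That clears the board and is below the roller's equator, so I'll push now.

```bash
python3 -m pendant '[0,-0.5,0,0,0,0,1, 0,-1.1,0,0,0,0,1, 0,-1.6,0,0,0,0,1, 0,-2,0,0,0,0,1, 0,-2.3,0,0,0,0,1, 0,-2.6,0,0,0,0,1, 0,-2.9,0,0,0,0,1, 0,-3.2,0,0,0,0,1, 0,-3.5,0,0,0,0,1, 0,-3.8,0,0,0,0,1, 0,-4.1,0,0,0,0,1, 0,-4.4,0,0,0,0,1]'; python3 -m pendant '[0,-0.3,0,0,0,0,1, 0,-0.6,0,0,0,0,1, 0,-1,0,0,0,0,1, 0,-1.4,0,0,0,0,1, 0,-1.8,0,0,0,0,1, 0,-2.2,0,0,0,0,1, 0,-2.6,0,0,0,0,1, 0,-3,0,0,0,0,1, 0,-3.4,0,0,0,0,1, 0,-3.7,0,0,0,0,1, 0,-3.9,0,0,0,0,1, 0,-4.0,0,0,0,0,1]'; python3 - <<'E'
from h import *
print(to((.5086,-.122,.02),-3.0))
s=snap("side",2);t=snap("top",2)
a=cv2.resize(s["color"][140:300,150:350],None,fx=3,fy=3,interpolation=cv2.INTER_CUBIC)
b=cv2.resize(t["color"][105:250,180:370],(600,458)[0:2],interpolation=cv2.INTER_CUBIC)[:,:]
cv2.imwrite("pics/c2.png",cv2.resize(np.vstack([a,b]),None,fx=.62,fy=.62,interpolation=cv2.INTER_AREA))
E
```

```text
time_s: 3.2
tool_pos: [0.5112, -0.0778, 0.0241]
orientation: [-0.0, 1.0, -0.026, 0.0]
wrist_force: [-0.3, 0.4, -0.4]
width: 0.0853
time_s: 4.2
tool_pos: [0.5133, -0.0375, 0.0241]
orientation: [-0.0, 1.0, -0.026, 0.0]
wrist_force: [0.4, 0.4, -0.5]
width: 0.0854
(array([-0.0303485 ,  8.46599635,  0.40500923]), array([-8.32045866e-04, -2.07698150e-04, -3.89132790e-05]))
```

View pics/c2.png

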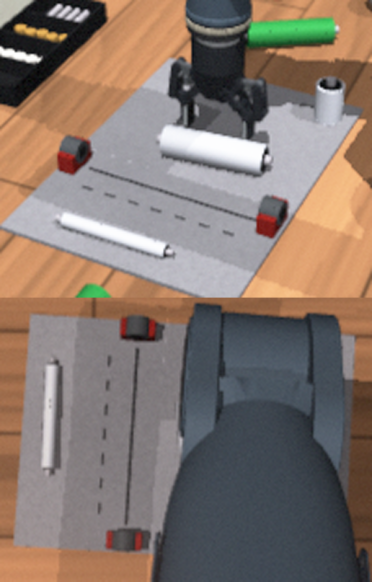

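```bash
cat >> h.py <<'E'
def meas(d,c0,halfw=22,show=False):
    "side view: axis of the thick roller from its upper and lower silhouette, px centre guess c0"
    g=cv2.GaussianBlur(cv2.cvtColor(d["color"],cv2.COLOR_BGR2GRAY),(3,3),0).astype(float);up=[];lo=[]
    for c in range(int(c0[0])-halfw,int(c0[0])+halfw+1):
        yc=c0[1]+.19*(c-c0[0]);t=np.arange(yc-16,yc+17,.25)
        p=cv2.remap(g.astype(np.float32),np.full(len(t),c,np.float32),t.astype(np.float32),cv2.INTER_LINEAR).ravel()
        q=np.gradient(p);h=len(t)//2;up.append((c,t[np.argmax(q[:h])]));lo.append((c,t[h+np.argmin(q[h:])]))
    U,V=[cv2.fitLine(np.float32(x),cv2.DIST_HUBER,0,.01,.01).ravel() for x in(up,lo)]
    at=lambda v,x:v[3]+(x-v[2])*v[1]/v[0]
    xs=[c0[0]-halfw,c0[0],c0[0]+halfw];pts=[(x,(at(U,x)+at(V,x))/2) for x in xs]
    W=onz(d,pts,.028);e=W[0]-W[2]
    print("edges",[(round(at(U,x),1),round(at(V,x),1)) for x in xs],"axis pts",W.round(4).tolist(),"ang",np.degrees(np.arctan2(e[1],e[0])).round(2))
    P,l=LINE;n=np.array([-l[1],l[0],0]);n*=np.sign(n[1]);print("dist to line mm",((W-P)@n*1e3).round(1))
LINE=(np.array([0.63973,0.08897,.006]),np.array([0.99875,-0.04996,0]))
E
python3 - <<'E'
from h import *
meas(load("side",0),(272,208));meas(load("side",1),(150+392/3.2,120+282/3.2))
meas(load("side",2),(150+213/.62/3,140+149/.62/3))
E
```

```text
edges [(np.float32(195.1), np.float32(208.5)), (np.float32(199.6), np.float32(213.5)), (np.float32(204.1), np.float32(218.4))] axis pts [[0.5712, -0.0585, 0.028], [0.5064, -0.0616, 0.028], [0.4431, -0.0646, 0.028]] ang 2.7
dist to line mm [-150.7 -157.  -163.2]
edges [(np.float32(195.0), np.float32(208.8)), (np.float32(199.1), np.float32(213.4)), (np.float32(203.1), np.float32(217.9))] axis pts [[0.5696, -0.0584, 0.028], [0.5057, -0.0634, 0.028], [0.443, -0.0684, 0.028]] ang 4.5
dist to line mm [-150.7 -158.9 -167. ]
edges [(np.float32(206.9), np.float32(221.7)), (np.float32(211.2), np.float32(226.4)), (np.float32(215.5), np.float32(231.1))] axis pts [[0.5651, 0.0038, 0.028], [0.5028, -0.0008, 0.028], [0.4419, -0.0054, 0.028]] ang 4.27
dist to line mm [ -88.8  -96.5 -104.1]
```

The roller rolled ahead without yawing: one-sided contact just rolls it, and it is still about 7° off. I'll straddle it diagonally with the open fingers instead, so that turning the tool pushes on both sides and gives a pure yaw couple. First I need a better measurement, using the upper silhouette edge plus the known radius, and at the same time I'll raise and turn the tool.

```bash
python3 -m pendant '[0,0.3,-1,0,0,0,1, 0,0.6,-3,0,0,-0.05,1, 0,0.6,-5.5,0,0,-0.15,1, 0,0.6,-8,0,0,-0.27,1, 0,0.6,-10,0,0,-0.39,1, 0,0.6,-11,0,0,-0.51,1, 0,0.6,-11.5,0,0,-0.63,1, 0,0.6,-12,0,0,-0.75,1, 0,0.6,-12,0,0,-0.87,1, 0,0.6,-12,0,0,-0.99,1, 0,0.6,-12,0,0,-1.11,1, 0,0.6,-12,0,0,-1.2,1]'
cat >> h.py <<'E'
def meas2(d,c0,hw=22,rad=.022):
    g=cv2.GaussianBlur(cv2.cvtColor(d["color"],cv2.COLOR_BGR2GRAY),(3,3),0).astype(np.float32);up=[]
    for c in range(int(c0[0])-hw,int(c0[0])+hw+1):
        t=np.arange(-18,2,.1)+c0[1]+.19*(c-c0[0]);p=cv2.remap(g,np.full(len(t),c,np.float32),t.astype(np.float32),cv2.INTER_LINEAR).ravel()
        up.append((c,t[np.argmax(np.gradient(p))]))
    U=cv2.fitLine(np.float32(up),cv2.DIST_HUBER,0,.01,.01).ravel()
    res=np.std([y-(U[3]+(x-U[2])*U[1]/U[0]) for x,y in up])
    r=ray(d,[U[2:]-20*U[:2],U[2:]+20*U[:2]]);N=np.cross(r[0],r[1]);N/=np.linalg.norm(N);N*=-np.sign(N[2])
    o=d["pose"][:3,3]+rad*N;ax=o+r*((rad+.006-o[2])/r[:,2])[:,None]
    e=ax[0]-ax[1];e*=np.sign(e[0])/np.linalg.norm(e)
    # ends along the ridge: bright to dark
    s=np.arange(-.11,.11,.0005);X=ax[0]+((.51-ax[0][0])/e[0]+s)[:,None]*e;q=proj(d,X).astype(np.float32)
    p=cv2.remap(g,q[:,0].copy(),q[:,1].copy(),cv2.INTER_LINEAR).ravel();gr=np.gradient(cv2.GaussianBlur(p[None],(0,0),3).ravel())
    h=len(s)//2;a,b=h-60-0,h+60;i=np.argmax(gr[:h-60]);j=b+np.argmin(gr[b:])
    C=(X[i]+X[j])/2;P,l=LINE;n=np.array([-l[1],l[0],0])
    D=lambda Y:round(float((Y-P)@n*1e3),1)
    print("resid px",res.round(2),"ang",np.degrees(np.arctan2(e[1],e[0])).round(2),"ends",X[i].round(4),X[j].round(4),"len",round((s[j]-s[i]),4),"C",C.round(4),"dist mm: ends/C",D(X[i]),D(X[j]),D(C))
    return C,e
E
python3 - <<'E'
from h import *
meas2(load("side",0),(272,208));meas2(load("side",1),(272,208));meas2(load("side",2),(265,220))
d=snap("side",3);C,e=meas2(d,(265,220))
print(to((C[0],C[1],.1),70),to((C[0],C[1],.023),70),st()[0]["tool_pos"])
E
```

```text
time_s: 5.3
tool_pos: [0.513, -0.0442, 0.145]
orientation: [-0.0, 0.838, 0.545, 0.001]
wrist_force: [-0.1, -0.4, -0.2]
width: 0.0857
resid px 0.35 ang 3.6 ends [ 0.4351 -0.0609  0.028 ] [ 0.5873 -0.0513  0.028 ] len 0.1525 C [ 0.5112 -0.0561  0.028 ] dist mm: ends/C -159.9 -142.8 -151.3
resid px 1.94 ang 5.42 ends [ 0.4363 -0.0656  0.028 ] [ 0.5881 -0.0512  0.028 ] len 0.1525 C [ 0.5122 -0.0584  0.028 ] dist mm: ends/C -164.5 -142.6 -153.6
resid px 0.3 ang 4.31 ends [ 0.4312 -0.003   0.028 ] [0.5853 0.0086 0.028 ] len 0.1545 C [0.5083 0.0028 0.028 ] dist mm: ends/C -102.3 -83.0 -92.6
resid px 1.71 ang 3.25 ends [0.4306 0.     0.028 ] [0.5849 0.0088 0.028 ] len 0.1545 C [0.5078 0.0044 0.028 ] dist mm: ends/C -99.3 -82.8 -91.1
(array([ 4.23400981, -2.42364004,  4.49579729]), array([ 0.00047447, -0.00090191, -0.06274941])) (array([ 4.22695506, -2.42707324, 12.19579329]), array([ 0.00047447, -0.00090191, -0.06274941])) [ 0.5129813  -0.04414465  0.14492996]
```

```bash
python3 -m pendant '[1,-0.6,1,0,0,-0.02,1, 2.2,-1.3,2.2,0,0,-0.04,1, 3.4,-1.9,3.2,0,0,-0.06,1, 4.1,-2.3,4,0,0,-0.06,1, 4.2,-2.4,4.6,0,0,-0.06,1, 4.2,-2.4,6,0,0,-0.06,1, 4.2,-2.4,7.5,0,0,-0.06,1, 4.2,-2.4,9,0,0,-0.06,1, 4.2,-2.4,10.3,0,0,-0.06,1, 4.2,-2.4,11.4,0,0,-0.06,1, 4.2,-2.4,12,0,0,-0.06,1, 4.2,-2.4,12.1,0,0,-0.06,1]'; python3 - <<'E'
from h import *
o,M=st();x=M.apply([1,0,0]);print(o["tool_pos"],o["wrist_force"],np.degrees(np.arctan2(x[1],x[0])))
E
```

```text
time_s: 6.35
tool_pos: [0.5073, 0.0038, 0.023]
orientation: [-0.0, 0.82, 0.572, -0.0]
wrist_force: [0.1, -0.2, 0.0]
width: 0.0856
[0.50726292 0.00376934 0.02301632] [ 0.1444638  -0.15786235  0.030805  ] 69.7646150579846
```

```bash
python3 -m pendant '[0,0,0,0,0,0.06,1, 0,0,0,0,0,0.15,1, 0,0,0,0,0,0.24,1, 0,0,0,0,0,0.32,1, 0,0,0,0,0,0.37,1, 0,0,0,0,0,0.42,1, 0,0,0,0,0,0.47,1, 0,0,0,0,0,0.52,1, 0,0,0,0,0,0.57,1, 0,0,0,0,0,0.62,1, 0,0,0,0,0,0.66,1, 0,0,0,0,0,0.66,1]'; python3 - <<'E'
from h import *
o,M=st();x=M.apply([1,0,0]);print(o["tool_pos"],o["wrist_force"],o["moment"],np.degrees(np.arctan2(x[1],x[0])))
s=snap("side",4);a=cv2.resize(s["color"][150:290,170:340],None,fx=4,fy=4,interpolation=cv2.INTER_CUBIC);cv2.imwrite("pics/c4.png",a)
E
```

```text
time_s: 7.35
tool_pos: [0.5078, 0.0036, 0.0237]
orientation: [-0.0, 0.962, 0.274, 0.0]
wrist_force: [0.0, -0.4, 0.5]
width: 0.0854
[0.50776799 0.00362345 0.02373382] [ 0.031071   -0.42013834  0.4690611 ] [0.00674257 0.01337477 0.03621044] 31.79616892970331
```

View pics/c4.png

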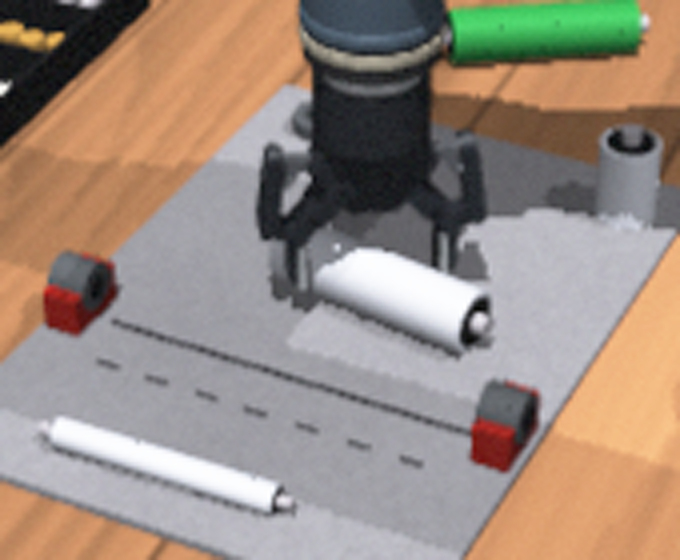

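The couple works: the roller is yawed to roughly −12°, with its near disc at (478,318) in the crop. It also sits about 15 mm short of the line's middle along the line, so I'll roll it at this heading to regain the centre and then square it.

```bash
python3 -m pendant '[0.14,-0.14,0,0,0,0,1, 0.35,-0.36,0,0,0,0,1, 0.63,-0.65,0,0,0,0,1, 0.97,-1.0,0,0,0,0,1, 1.32,-1.36,0,0,0,0,1, 1.67,-1.72,0,0,0,0,1, 2.02,-2.08,0,0,0,0,1, 2.37,-2.44,0,0,0,0,1, 2.71,-2.8,0,0,0,0,1, 3.06,-3.16,0,0,0,0,1, 3.41,-3.52,0,0,0,0,1, 3.76,-3.88,0,0,0,0,1]'; python3 -m pendant '[0.35,-0.36,0,0,0,0,1, 0.66,-0.68,0,0,0,0,1, 0.94,-0.97,0,0,0,0,1, 1.18,-1.22,0,0,0,0,1, 1.39,-1.44,0,0,0,0,1, 1.57,-1.62,0,0,0,0,1, 1.71,-1.76,0,0,0,0,1, 1.81,-1.87,0,0,0,0,1, 1.88,-1.94,0,0,0,0,1, 1.92,-1.98,0,0,0,0,1]'; python3 - <<'E'
from h import *
o,M=st();x=M.apply([1,0,0]);print(o["tool_pos"],o["wrist_force"],o["moment"],np.degrees(np.arctan2(x[1],x[0])))
s=snap("side",5);a=cv2.resize(s["color"][150:290,170:340],None,fx=4,fy=4,interpolation=cv2.INTER_CUBIC);cv2.imwrite("pics/c5.png",a)
E
```

```text
time_s: 8.4
tool_pos: [0.5192, 0.057, 0.0237]
orientation: [-0.0, 0.961, 0.275, 0.0]
wrist_force: [-0.2, -1.0, 1.0]
width: 0.0857
time_s: 9.23
tool_pos: [0.525, 0.084, 0.0237]
orientation: [-0.0, 0.961, 0.275, 0.0]
wrist_force: [-0.4, -0.8, 1.3]
width: 0.0856
[0.52495672 0.08399057 0.02366875] [-0.40657859 -0.80350924  1.28637195] [-0.27667584  0.10203445  0.07867924] 31.956264576196514
```

View pics/c5.png

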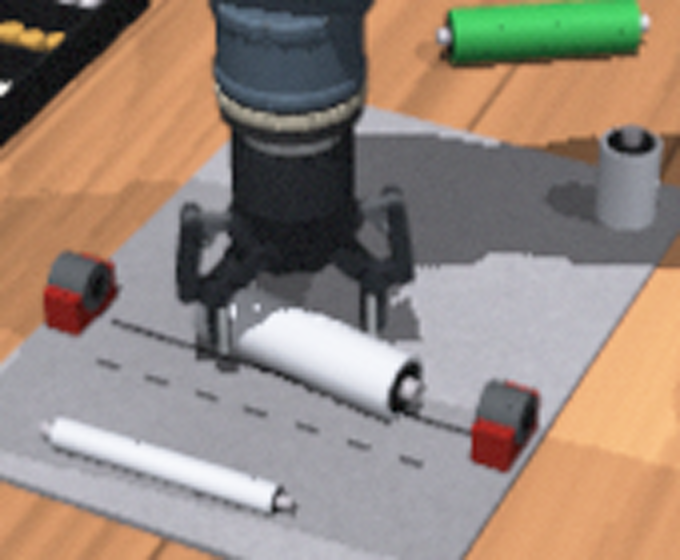

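```bash
python3 -m pendant '[0,0,0,0,0,-0.04,1, 0,0,0,0,0,-0.12,1, 0,0,0,0,0,-0.24,1, 0,0,0,0,0,-0.36,1, 0,0,0,0,0,-0.48,1, 0,0,0,0,0,-0.6,1, 0,0,0,0,0,-0.72,1, 0,0,0,0,0,-0.84,1, 0,0,0,0,0,-0.96,1, 0,0,0,0,0,-1.06,1, 0,0,0,0,0,-1.15,1, 0,0,0,0,0,-1.2,1]'; python3 - <<'E'
from h import *
print(to((.525,.084,.0235),132.6))
E
```

```text
time_s: 10.28
tool_pos: [0.525, 0.084, 0.0237]
orientation: [-0.0, 0.636, 0.772, 0.0]
wrist_force: [-0.2, -0.3, 0.1]
width: 0.0854
(array([0.00361598, 0.00525113, 0.01563114]), array([ 4.02976627e-04, -4.05174639e-04, -5.51380221e-01]))
```

```bash
python3 -m pendant '[0,0,0,0,0,-0.08,1, 0,0,0,0,0,-0.17,1, 0,0,0,0,0,-0.25,1, 0,0,0,0,0,-0.31,1, 0,0,0,0,0,-0.36,1, 0,0,0,0,0,-0.4,1, 0,0,0,0,0,-0.44,1, 0,0,0,0,0,-0.48,1, 0,0,0,0,0,-0.52,1, 0,0,0,0,0,-0.55,1, 0,0,0,0,0,-0.55,1, 0,0,0,0,0,-0.55,1]'; python3 - <<'E'
from h import *
o,M=st();x=M.apply([1,0,0]);print(o["tool_pos"],o["moment"],np.degrees(np.arctan2(x[1],x[0])))
s=snap("side",6);a=cv2.resize(s["color"][170:290,170:330],None,fx=5,fy=5,interpolation=cv2.INTER_CUBIC);cv2.imwrite("pics/c6.png",a)
E
```

```text
time_s: 11.28
tool_pos: [0.5249, 0.0839, 0.0236]
orientation: [-0.0, 0.403, 0.915, 0.0]
wrist_force: [0.3, 0.6, -0.2]
width: 0.0853
[0.52492889 0.08389735 0.02364297] [ 0.02782172 -0.03681859 -0.02273994] 132.45171644005802
```

View pics/c6.png

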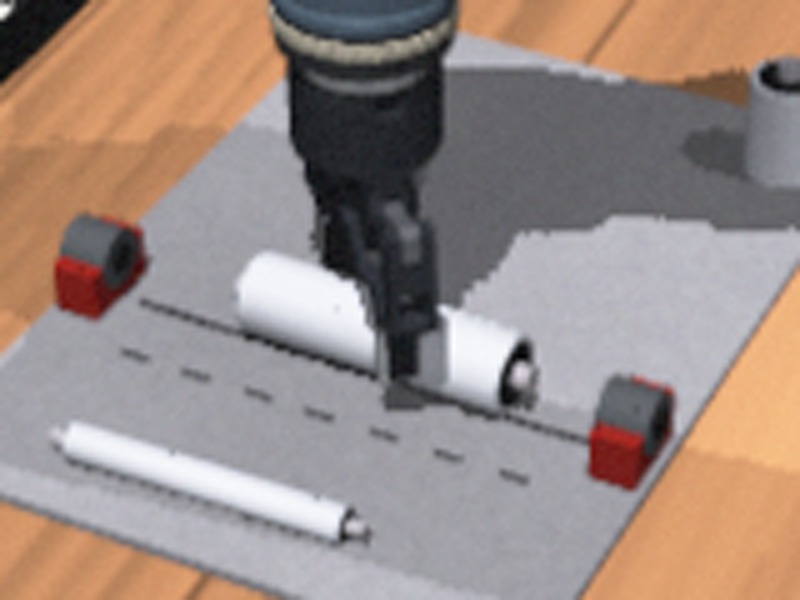

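Nearly parallel now: the roller runs from (245,285) to (520,370) in the crop, close to the line's slope. I'll roll it about 9 mm more while it is straddled, then release, lift and look.

```bash
python3 -m pendant '[0.05,0.05,0,0,0,0,1, 0.12,0.12,0,0,0,0,1, 0.19,0.19,0,0,0,0,1, 0.26,0.26,0,0,0,0,1, 0.33,0.33,0,0,0,0,1, 0.4,0.4,0,0,0,0,1, 0.47,0.48,0,0,0,0,1, 0.53,0.54,0,0,0,0,1, 0.58,0.59,0,0,0,0,1, 0.61,0.62,0,0,0,0,1, 0.63,0.64,0,0,0,0,1, 0.63,0.64,0,0,0,0,1]'; python3 -m pendant '[0,0,0,0,0,0.04,1, 0,0,0,0,0,0.12,1, 0,0,0,0,0,0.22,1, 0,0,0,0,0,0.34,1, 0,0,-0.5,0,0,0.4,1, 0,0,-2,0,0,0.4,1, 0,0,-4,0,0,0.4,1, 0,0,-6,0,0,0.4,1, 0,0,-8,0,0,0.4,1, 0,0,-10,0,0,0.4,1, 0,0,-12,0,0,0.4,1, 0,0,-13,0,0,0.4,1]'; python3 - <<'E'
from h import *
o,M=st();x=M.apply([1,0,0]);print(np.degrees(np.arctan2(x[1],x[0])),o["qpos"])
d=snap("side",7);c=proj(d,(.526,.094,.028))[0];print(c);meas2(d,c)
print(to((.33,-.28,.16),-3))
E
```

```text
time_s: 12.33
tool_pos: [0.5263, 0.0919, 0.0246]
orientation: [0.001, 0.404, 0.915, -0.0]
wrist_force: [-1.8, -10.1, 14.1]
width: 0.0856
time_s: 13.33
tool_pos: [0.5267, 0.0925, 0.1568]
orientation: [0.002, 0.577, 0.816, 0.001]
wrist_force: [0.9, 0.0, 0.1]
width: 0.0855
109.45228584317775 [ 0.17478105  0.30867931 -0.11837959  1.13949435 -0.00170538 -0.16473364]
[241.476644   236.84367434]
resid px 3.38 ang -2.52 ends [0.4501 0.0963 0.028 ] [0.6019 0.0896 0.028 ] len 0.152 C [0.526 0.093 0.028] dist mm: ends/C -2.1 -1.2 -1.7
(array([-28.55856741, -31.00703009,  -0.3247015 ]), array([ 0.00614637, -0.00350205,  1.96270713]))
```

```bash
python3 -m pendant '[-0.9,-1,0,0,0,0,1, -3.2,-3.5,0,0,0,0,1, -5.8,-6.3,0,0,0,0,1, -8.5,-9.2,0,0,0,0,1, -11.2,-12.1,0,0,0,0,1, -13.9,-15,0,0,0,0,1, -16.6,-18,0,0,0,0,1, -19.3,-21,0,0,0,0,1, -22,-23.9,0,0,0,0,1, -24.7,-26.8,0,0,0,0,1, -27,-29.3,0,0,0,0,1, -28,-30.4,0,0,0,0,1]'; python3 - <<'E'
from h import *
d=snap("side",8);c=proj(d,(.526,.094,.028))[0];meas2(d,c)
t=snap("top",8)
a=cv2.resize(t["color"][105:250,180:370],None,fx=4,fy=4,interpolation=cv2.INTER_NEAREST);cv2.imwrite("pics/c8.png",a)
print("pred",proj(t,(.526,.093,.028)))
g=cv2.cvtColor(t["color"],cv2.COLOR_BGR2GRAY)
for y in (150,165,180,195): print(y,g[y,228:275].tolist())
E
```

```text
time_s: 14.38
tool_pos: [0.3309, -0.2752, 0.1556]
orientation: [0.002, 0.579, 0.816, 0.001]
wrist_force: [1.1, 0.4, 0.4]
width: 0.0853
resid px 0.44 ang -3.48 ends [0.4496 0.0981 0.028 ] [0.6023 0.0888 0.028 ] len 0.153 C [0.526  0.0934 0.028 ] dist mm: ends/C -0.4 -2.1 -1.2
pred [[246.91513843 175.43980337]]
150 [143, 144, 129, 121, 125, 118, 76, 93, 117, 120, 123, 124, 125, 121, 122, 136, 148, 158, 152, 158, 166, 174, 153, 142, 111, 94, 77, 62, 109, 118, 122, 123, 123, 121, 122, 120, 119, 119, 121, 116, 122, 119, 123, 121, 122, 123, 119]
165 [127, 123, 119, 118, 120, 110, 110, 117, 116, 120, 122, 121, 119, 144, 162, 179, 187, 192, 201, 202, 196, 190, 178, 166, 153, 136, 113, 91, 73, 59, 64, 63, 64, 110, 123, 124, 120, 124, 122, 122, 121, 121, 122, 126, 120, 121, 126]
180 [121, 122, 120, 121, 124, 123, 120, 125, 123, 121, 123, 126, 151, 169, 182, 192, 201, 209, 203, 194, 183, 171, 162, 147, 125, 111, 87, 71, 70, 66, 69, 115, 120, 124, 121, 121, 122, 127, 122, 124, 124, 124, 120, 121, 121, 123, 120]
195 [127, 126, 126, 123, 124, 125, 127, 126, 125, 128, 134, 160, 177, 187, 197, 209, 210, 202, 190, 177, 170, 154, 142, 121, 100, 80, 71, 68, 69, 70, 115, 124, 123, 119, 121, 121, 123, 121, 125, 122, 127, 124, 121, 121, 124, 122, 125]
```

View pics/c8.png

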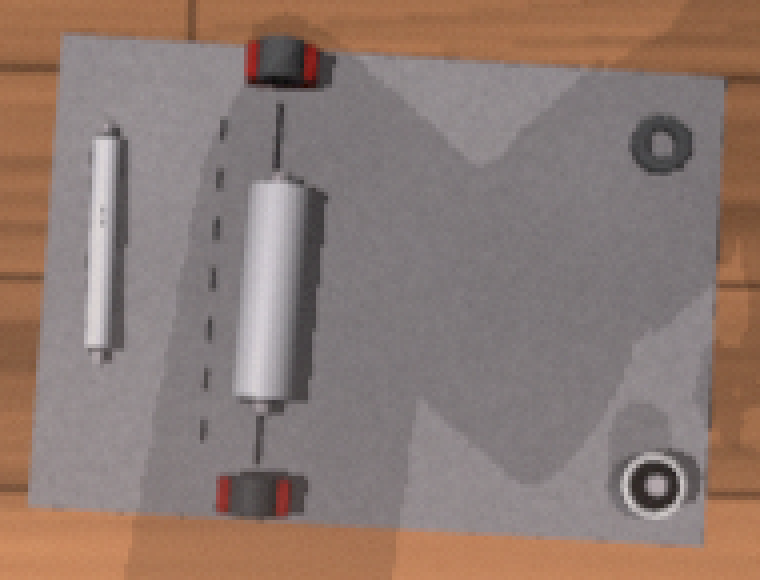

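```bash
python3 - <<'E'
from h import *
def top(d,x0,y0,sl,rad=.022):
    g=cv2.cvtColor(d["color"],cv2.COLOR_BGR2GRAY).astype(np.float32);E=[]
    for y in range(y0-22,y0+23):
        t=np.arange(-4,4,.05)+x0+sl*(y-y0);p=cv2.remap(g,t.astype(np.float32),np.full(len(t),y,np.float32),cv2.INTER_LINEAR).ravel()
        b=np.median(g[y,int(x0)-12:int(x0)-5]);i=np.argmax(p>b+16);E.append((t[i],y))   # half-way of the step at the edge
    U=cv2.fitLine(np.float32(E),cv2.DIST_HUBER,0,.01,.01).ravel()
    r=ray(d,[U[2:]-20*U[:2],U[2:]+20*U[:2]]);N=np.cross(r[0],r[1]);N/=np.linalg.norm(N)
    N*=-np.sign(N[1]);o=d["pose"][:3,3]+rad*N;ax=o+r*((.028-o[2])/r[:,2])[:,None];return ax
t0=load("top",0);P,l=frame(t0,(250,131),(244.5,220));n=np.array([-l[1],l[0],0])
for k,a in ((0,(292.3,181,.065)),(8,(239.8,180,-.065))):
    ax=top(load("top",k),*a);e=ax[0]-ax[1];e*=np.sign(e[0])
    print(k,"ang",np.degrees(np.arctan2(e[1],e[0])),"line",np.degrees(np.arctan2(l[1],l[0])),"dist mm",(ax-P)@n*1e3,ax.mean(0))
# bystanders: change between first and last picture
d=np.abs(t0["color"].astype(int)-load("top",8)["color"]).max(2);print("thin diff",d[135:200,198:215].mean(),"short diff",d[216:236,334:354].mean())
E
```

```text
0 ang 3.498461900548096 line -3.024381568662127 dist mm [-148.78478009 -161.62591312] [ 0.51334701 -0.06025722  0.028     ]
8 ang -4.33028312919736 line -3.024381568662127 dist mm [-2.51584261 -5.07727627] [0.51349705 0.09135482 0.028     ]
thin diff 6.780995475113122 short diff 12.7425
```

```bash
python3 -c "
from workcell import ticket,get_obs
print(get_obs()['time_s'],ticket.hand_in())"
```

```text
the job is handed in; nothing more can be done
14.4833 None
```

The roller is lying at rest over the solid line, about 1–2 mm short of it, and the job was handed in at 14.5 s with the gripper well clear. I never gripped or lifted it.

**How it went:** The first push, with two open fingers, rolled the roller ahead but left it about 7° off parallel. I then straddled it diagonally with the open fingers and turned the tool to yaw it to about −12°. At that heading I rolled it to the line, which also centred it along the line. I turned it back parallel and rolled it the last few millimetres.

**Last checks:**
- **Distance to the line:** The side view puts the roller's centre 1.2 mm short. The top view gives 3.8 mm short, but the same method read about 4 mm too far back in the first picture. By eye, the end stubs sit about 2 mm short.
- **Parallelism:** The side view shows the roller within about 0.6° of the line; the top view says 1.3°. The two views disagree slightly, so I take it as about 1° off and did not correct it further.
- **Along the line:** The roller's centre is at x≈0.526, and the line's middle is at 0.526–0.530.
- **Bystanders:** The thin roller, short roller and collar look unmoved in the last top picture. The pixel difference from the first picture there was not zero, which I put down to the moving arm's shadows.
- **Force:** The highest wrist reading I saw was about 17 N, during the last straddled push. I only read it at the end of each move.

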